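Function-test the emergency stop of the appliance test bench

ROBOT

A 6-joint arm with a two-finger parallel gripper is mounted at the origin on the work surface. World frame = base frame: x ahead of the robot, y to its left, z up, the work surface at z = 0. Lengths are in m, angles in rad, forces in N, time in s.
With the tool pointing down it reaches from about 0.275 to 0.75 m from the base axis. Payload 10.2 kg.
Tool frame: the origin (TCP) lies at the very end of the fingers, on their centre line; the grasp point (between the pads) lies 19 mm behind it; z points along the fingers, y is the line along which they close (so a half turn about z gives the same grasp; the last joint's range is limited). The gripper opens to 88 mm and grips with 3 to 60 N. Pads are 18 mm wide; open, the fingers measure 123 mm over their backs; the gripper's body (75 mm by 187 mm) begins 45 mm behind the grasp point.
Start: joints at [-0.223, 0.313, 1.498, -0, 1.331, -0.223], TCP at [0.525, -0, 0.239] pointing down, gripper open.
Joint ranges: [-2.94, 2.94], [-0.97, 2.17], [0.19, 2.56], [-1.23, 4.37], [0.02, 3.11], [-2.88, 2.88]. Speed limits (rad/s): [2.39, 2.39, 3.01, 3.14, 3.14, 3.14].

INTERFACE

Orientations are given as a unit quaternion [w, x, y, z].
In Python, from plant import * gives the robot as it stands.
- The arm moves only by the tool step_arm, never from a script. Its argument "steps" is a list that holds one entry, the list of rows, each a list of 7 numbers: the gripper command: -1 is shut, 1 is fully open, values between are in proportion, then the shift along the tool's x, y, z normalised to -1 to 1, where 1 is 0.5 m, then the turn, a rotation vector about the tool's x, y, z normalised to -1 to 1, where 1 is 90 degrees. A call has 1 to 5 rows; each row is the pose to reach, as a shift and turn from the pose commanded when the call began, along the tool's axes at that moment; what a row does not reach only later rows make up. A row lasts 1/12 s, in which the tool goes at most 41.7 mm and 7.16 degrees, less where a joint would pass 70% of its speed; a pose out of reach is approached as far as the arm can. A call with a number of a shift or a turn outside -1 to 1 is refused whole. A call with a gripper value outside its range is refused whole. The fingers move at their own pace and stop on an object; "squeeze" is the grip in N (left out, the last holds). Time passes only in rows, so rows that repeat a pose let the fingers close. It gives the time, the measured TCP pose, the force, the opening and the grip force at its end, in the units of the state.
- read_state(): the state, without advancing time (a new reading comes with each control period).
- get_image(name): name is "scene" or "side" or "wrist"; returns (picture, depth): 400x640x3 uint8, red, green, blue; 400x640 float32, m along the optical axis (not along the pixel's ray), 0 where there is no reading.
- camera_info(name): a dict with "fx", "fy", "cx", "cy" (pixels), "xyz" and "attitude" of the camera in the world; the wrist camera has in their place "tool_from_camera" (4x4, takes a point from camera to tool coordinates, whose origin is the TCP and whose axes are the flange's). Camera axes: x right, y up, looking along -z (the intrinsics and any distortion apply to the point x, -y, -z); pixel columns grow to the right and rows downward; lengths in m; the calibration is good to about 2 mm. A picture is of the moment at which its call begins: read the wrist's pose just before it. camera_info takes no time and is no camera call.
- hand_in(): hands the job in; it is judged then, once.
The state is a dict: "clock": time; "joint_pos": joint angles; "qvel": joint speeds; "joint_torque": joint torques, N m; "tcp_pos": TCP position; "tool_rot": TCP orientation; "force": force on the tool from outside, world axes, zero at the start; "ft_torque": the same for the moment, N m; "grip_width": finger opening in m; "grip_force": force on a finger pad.
Only numpy, scipy, OpenCV 4.12 (cv2) and the standard library are available. Lean on these libraries where they do the work, as an engineer would, in place of code of your own. Each camera call takes 0.05 s, during which the arm holds its last target. There are 200 camera calls.

TASK

Check the emergency stop of the test bench before used appliances are plugged in: press the red three-lobed mushroom button on the yellow box straight in until it latches and stays in by itself, then push one of its lobes round clockwise with the fingertips until it unlatches and springs fully back out. With the stop out again, switch the bench back on by pressing the green start button on the grey outlet box all the way in, and let it come back up. Leave the mug, the candlestick, the tin and the screwdriver where they stand.

Things in the scene. Friction and masses are not known exactly. Their poses are not given: they have to be found in the camera images.
- stop_box: emergency-stop station screwed to the bench, yellow lid on a grey base, 90 x 90 mm and 64 mm high (top of the lid); origin at the centre of its underside, on the bench; z up. A black collar 35 mm across stands 6 mm above the lid round the button's stem.
- stop_head (a point): centre of the flat top of the red mushroom head, on its axis above the middle of the lid; moves and turns with the head, z up. 104 mm above the bench when out, about 95 mm when latched in. Head: a hub 37 mm in diameter, flat top 29 mm across, with three round lobes about it, 60 mm across in all; underside 20 mm below this point. White arrows on top point clockwise seen from above.
- stop_lobe (a point): top centre of one of the three lobes, 22 mm from the head's axis and 3 mm below the head's top; it turns with the head. Each lobe is a round upright end 16 mm in diameter, 17 mm high, joined to the hub; the other two stand at +120 and -120 degrees round the axis
- stop_push (a joint): how far the mushroom head is pressed in, m: 0 fully out, end of travel 0.0105. Beyond about 0.005 (10 to 15 N) the latch snaps over; let go, the head then stays in at about 0.0085. Pressed less far it springs back
- stop_turn (a joint): how far the mushroom head is turned clockwise seen from above, rad: 0 at rest, end of travel 0.87; a light spring turns it back when let go (0.05 to 0.1 N m, some 4 to 5 N on a lobe). When it is latched in, turning it past about 0.45 frees the latch and the head springs out
- outlet_box: grey steel outlet box screwed to the bench, 130 mm (x) by 220 mm (y), 71 mm high, with two blue covered sockets up to 81 mm high; origin at the centre of its underside; z up. The green button is near its +y end, on the -x side.
- start_top (a point): centre of the top of the green start button, 28 mm in diameter, in a round steel housing on the outlet box; pressed straight down
- start (a joint): how far the green button is pressed, m: 0 up, 0.006 fully down (about 5 N); springs back
- mug_mid (a point): blue mug with a handle, 80 mm in diameter, 90 mm high, loose; this point is at its centre, half-way up
- candlestick_mid (a point): brass candlestick, foot 72 mm in diameter, 105 mm high, loose; this point is on its axis, half-way up; z up
- tin_mid (a point): round tin with an orange label, 60 mm in diameter, 70 mm high, loose; this point is at its centre, half-way up
- screwdriver_grip (a point): yellow-handled screwdriver, 190 mm long, lying loose on the bench; this point is in the middle of its handle, x along the tool towards the blade
Things that resemble listed ones, but are neither listed nor needed, are in the scene too. Of the things that look like the stop_box, the middle-sized one is meant.

How it is judged:
By the outcome, as a careful person would: the job done as asked, in the order asked, and still so for the second after the job is handed in, with the robot touching nothing.
It also fails if it takes over 54 s, if anything falls off the work surface, if the arm or the gripper's body presses on something with over 40 N, if the wrist force passes 120 N, or if a joint passes its speed limit or range.

## Working session

There is one attempt and no reset: what is moved stays moved. The work goes in short steps, Python scripts to look and compute and a tool call to move; the robot and the scene stay as the last step left them, time stands still between calls to the robot, and variables do not carry over. Pictures are saved under pics/ and viewed, at most 10 in all, crops included, and the job is handed in when it is done.

Besides the shell and the picture viewer there is one more tool, called after "Call:" as name(argument=value, ...) on one line, values as JSON. step_arm: Moves the arm, as the interface text tells. Scaled input: -1 to 1 covers 0.5 m each way for a shift and 90 degrees each way for a turn. Its arguments: {"type":"object","properties":{"steps":{"type":"array"},"squeeze":{"type":"number"}},"required":["steps"]}

```bash
mkdir -p pics; cat > h.py <<'E'
from plant import *
import numpy as np, cv2
from scipy.spatial.transform import Rotation as R
def rot(q): return R.from_quat([q[1],q[2],q[3],q[0]]).as_matrix()
def cam(name):
    c=camera_info(name)
    if name=='wrist':
        s=read_state(); T=np.eye(4); T[:3,:3]=rot(s['tool_rot']); T[:3,3]=s['tcp_pos']
        M=T@np.array(c['tool_from_camera'])
    else:
        M=np.eye(4); a=np.array(c['attitude'],float)
        M[:3,:3]=a if a.shape==(3,3) else rot(a); M[:3,3]=c['xyz']
    return c,M
def ray(c,M,u,v):
    return M[:3,:3]@np.array([(u-c['cx'])/c['fx'],-(v-c['cy'])/c['fy'],-1.])
def plane(c,M,u,v,z):
    d=ray(c,M,u,v); o=M[:3,3]; return o+d*(z-o[2])/d[2]
def pt(c,M,u,v,dep): return M[:3,3]+ray(c,M,u,v)*dep
def save(n,p): cv2.imwrite('pics/'+n,cv2.cvtColor(p,cv2.COLOR_RGB2BGR))
E
python3 - <<'E'
from h import *
print(read_state())
for n in ['scene','wrist']:
    print(camera_info(n)); p,d=get_image(n); save(n+'0.png',p); np.save(n+'0d.npy',d)
print(camera_info('side'))
E
```

```text
{'clock': 0.0, 'joint_pos': array([-2.23436082e-01,  3.13439512e-01,  1.49843387e+00,  2.92247458e-05,
        1.33096947e+00, -2.23425908e-01]), 'qvel': array([ 9.05077809e-04,  6.88408648e-05, -1.89146430e-03, -1.37942457e-03,
       -1.61130836e-03,  1.81142131e-04]), 'joint_torque': array([-1.80187753e-04, -4.02218950e+01, -2.52264959e+01,  6.94810320e-02,
        3.53677373e-02, -8.52248218e-05]), 'tcp_pos': array([5.24762155e-01, 3.01526654e-05, 2.38167638e-01]), 'tool_rot': array([-5.36526617e-04,  7.07112701e-01,  7.07100585e-01, -3.21075968e-04]), 'force': array([-0.77969354,  1.04401348,  1.16204968]), 'ft_torque': array([0.02900437, 0.00299117, 0.03148044]), 'grip_force': 0.0, 'grip_width': 0.08825089976488258}
{'fx': 491.44055041846525, 'fy': 491.44055041846525, 'cx': 324.9661153773492, 'cy': 199.92312280355816, 'xyz': array([1.24498261, 0.79660646, 1.12981218]), 'attitude': array([0.29252081, 0.13184213, 0.36897032, 0.87230163])}
{'fx': 329.4709600291558, 'fy': 329.4709600291558, 'cx': 323.05706546788997, 'cy': 199.2453469940889, 'tool_from_camera': array([[ 8.42314714e-04,  9.47724386e-01,  3.19088984e-01,
         8.32231424e-02],
       [ 9.99999639e-01, -7.62586941e-04, -3.74792539e-04,
         4.10372282e-04],
       [-1.11866937e-04,  3.19089184e-01, -9.47724686e-01,
        -1.47046436e-01],
       [ 0.00000000e+00,  0.00000000e+00,  0.00000000e+00,
         1.00000000e+00]])}
{'fx': 364.69303760760414, 'fy': 364.69303760760414, 'cx': 322.3459757138924, 'cy': 204.1008871773306, 'xyz': array([ 0.17744038, -0.72640482,  0.56334269]), 'attitude': array([ 0.84008243,  0.47802528, -0.13703134, -0.21673891])}
```

View pics/scene0.png

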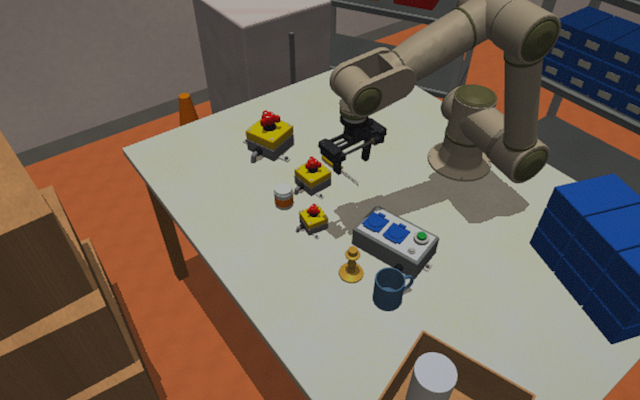

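View pics/wrist0.png

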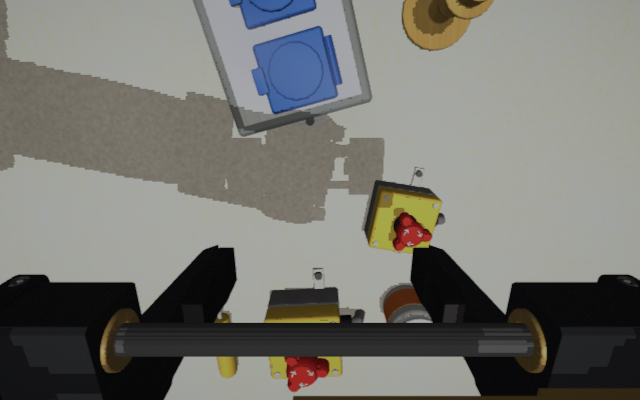

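The scene picture shows three stop boxes: large at (270,133), middle at (313,175) and small at (313,219). By size I choose the one at (313,175), which is at the bottom of the wrist picture at (303,370). The green button is at (421,237), the tin at (284,197), the candlestick at (351,265), the mug at (390,290), and the screwdriver lies by the gripper at (340,170).

```bash
python3 - <<'E'
from h import *
c,M=cam('scene'); p=cv2.cvtColor(cv2.imread('pics/scene0.png'),cv2.COLOR_BGR2HSV); d=np.load('scene0d.npy')
def blobs(name,lo,hi,mina=25):
    m=cv2.inRange(p,lo,hi); n,l,s,ce=cv2.connectedComponentsWithStats(m)
    for i in range(1,n):
        if s[i,4]<mina: continue
        v,u=np.where((l==i)&(d>0))
        P=np.array([pt(c,M,a,b,d[b,a]) for a,b in zip(u,v)])
        P=P[(P[:,2]>-.02)] if len(P) else P
        if len(P)==0 or s[i,4]>3000: continue
        zt=np.percentile(P[:,2],95); T=P[P[:,2]>zt-.012]
        print(name,ce[i].round(),s[i,4],'ztop',zt.round(3),'topmid',((T.min(0)+T.max(0))/2).round(3),'ext',np.ptp(T,axis=0).round(3))
blobs('red',(0,180,90),(6,255,255)); blobs('yel',(24,150,80),(32,255,255)); blobs('grn',(50,120,50),(85,255,255),10)
blobs('orange',(8,150,80),(20,255,255)); blobs('blue',(95,100,30),(115,255,255),80)
im=cv2.imread('pics/scene0.png')[100:300,230:450]; cv2.imwrite('pics/crop1.png',cv2.resize(im,None,fx=2.9,fy=2.9,interpolation=cv2.INTER_CUBIC))
E
```

```text
red [269. 117.] 107 ztop 0.147 topmid [ 0.512 -0.474  0.142] ext [0.058 0.064 0.013]
red [313. 163.] 69 ztop 0.106 topmid [ 0.509 -0.214  0.1  ] ext [0.044 0.049 0.012]
red [313. 209.] 45 ztop 0.082 topmid [ 0.622 -0.057  0.076] ext [0.032 0.031 0.011]
yel [269. 132.] 489 ztop 0.093 topmid [ 0.51  -0.465  0.106] ext [0.149 0.143 0.05 ]
yel [313. 173.] 290 ztop 0.069 topmid [ 0.506 -0.213  0.073] ext [0.093 0.088 0.032]
yel [313. 217.] 205 ztop 0.053 topmid [ 0.618 -0.058  0.058] ext [0.073 0.071 0.033]
yel [350. 278.] 45 ztop 0.013 topmid [0.662 0.175 0.008] ext [0.021 0.024 0.011]
grn [421. 236.] 54 ztop 0.097 topmid [0.446 0.227 0.092] ext [0.024 0.022 0.013]
orange [401.  35.] 366 ztop 0.598 topmid [0.337 0.011 0.593] ext [0.024 0.008 0.012]
orange [488.  70.] 1700 ztop 0.554 topmid [0.205 0.165 0.561] ext [0.029 0.039 0.034]
orange [600. 127.] 1880 ztop 0.039 topmid [-0.628  0.155  0.037] ext [0.009 0.036 0.005]
orange [284. 202.] 106 ztop 0.04 topmid [ 0.641 -0.18   0.036] ext [0.055 0.037 0.015]
orange [352. 252.] 88 ztop 0.108 topmid [0.644 0.158 0.103] ext [0.023 0.021 0.011]
orange [343. 270.] 86 ztop 0.017 topmid [0.658 0.144 0.026] ext [0.042 0.034 0.041]
orange [357. 272.] 101 ztop 0.016 topmid [0.635 0.17  0.015] ext [0.044 0.043 0.021]
blue [375. 222.] 326 ztop 0.085 topmid [0.504 0.096 0.08 ] ext [0.077 0.071 0.014]
blue [396. 233.] 340 ztop 0.085 topmid [0.488 0.168 0.081] ext [0.074 0.066 0.016]
blue [389. 288.] 988 ztop 0.09 topmid [0.616 0.286 0.087] ext [0.094 0.078 0.017]
```

View pics/crop1.png

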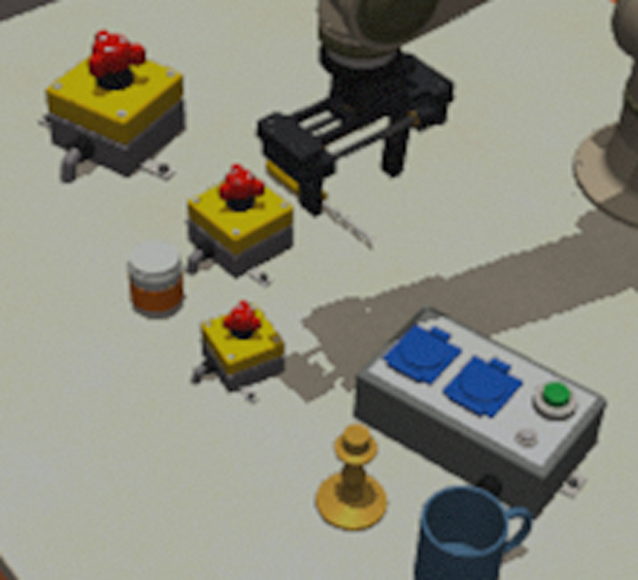

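Chosen: the middle box, head at about (0.508, -0.213, 0.104). The crop confirms it: 90 mm lid, top at 104 mm, and one larger and one smaller lookalike. I'll move above it with the fingers shut.

Call:
step_arm(steps=[[[-1,-0.08,-0.006,0,0,0,0],[-1,-0.16,-0.012,0,0,0,0],[-1,-0.24,-0.02,0,0,0,0],[-1,-0.32,-0.03,0,0,0,0],[-1,-0.4,-0.034,0.02,0,0,0]]])

```text
clock: 0.52
tcp_pos: [0.5077, -0.2021, 0.23]
tool_rot: [0.001, 0.707, 0.707, 0.0]
force: [0.7, 0.4, 0.4]
grip_width: 0.0568
grip_force: 0.0
```

Call:
step_arm(steps=[[[-1,-0.026,0,0.02,0,0,0],[-1,-0.026,0,0.02,0,0,0],[-1,-0.026,0,0.02,0,0,0],[-1,-0.026,0,0.02,0,0,0]]])

```text
clock: 0.85
tcp_pos: [0.5083, -0.2117, 0.2189]
tool_rot: [-0.0, 0.707, 0.707, 0.0]
force: [0.6, 0.1, 0.6]
grip_width: 0.0302
grip_force: 0.0
```

```bash
python3 - <<'E'
from h import *
c,M=cam('wrist'); p,d=get_image('wrist'); save('wrist1.png',p); np.savez('w1.npz',M=M,d=d)
print(read_state()['tcp_pos'])
h=cv2.cvtColor(p,cv2.COLOR_RGB2HSV)
m=cv2.inRange(h,(0,170,70),(6,255,255))|cv2.inRange(h,(175,170,70),(180,255,255))
n,l,s,ce=cv2.connectedComponentsWithStats(m)
for i in range(1,n):
    if s[i,4]<100: continue
    print(ce[i],s[i],plane(c,M,*ce[i],.102))
s2,M2=c,M
p2=p[100:320,180:480]; cv2.imwrite('pics/crop2.png',cv2.resize(cv2.cvtColor(p2,cv2.COLOR_RGB2BGR),None,fx=2.6,fy=2.6,interpolation=cv2.INTER_CUBIC))
E
```

```text
[ 0.50839304 -0.21159837  0.21918644]
[456.8302583    7.61070111] [438   0  50  21 542] [ 0.60308654 -0.07419926  0.102     ]
[314.59124928 195.09326425] [ 292  166   57   60 1737] [ 0.50164229 -0.21366266  0.102     ]
```

View pics/crop2.png

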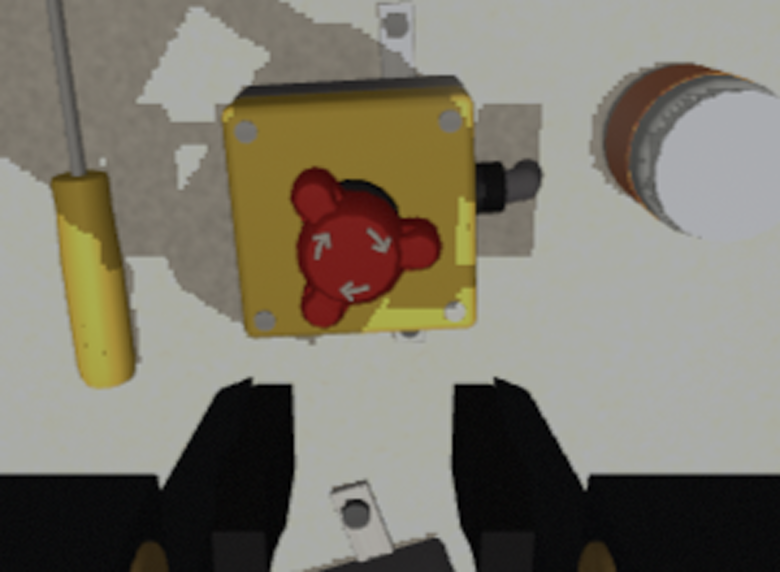

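The crop shows the red head at about (314,195), with lobes at crop (415,242), (317,197) and (327,302). The white arrows run clockwise and nothing stands close to the head.

```bash
python3 - <<'E'
from h import *
z=np.load('w1.npz'); M=z['M']; d=z['d']; c=camera_info('wrist')
L=[(415,242),(317,197),(327,302)]
P=np.array([plane(c,M,180+x/2.6,100+y/2.6,.101)[:2] for x,y in L])
A=2*(P[1:]-P[0]); b=(P[1:]**2).sum(1)-(P[0]**2).sum(); C=np.linalg.solve(A,b)
print('lobes',P.round(4),'circ',C.round(4),'r',np.linalg.norm(P-C,axis=1).round(4),'ang',np.degrees(np.arctan2(*(P-C).T[::-1])).round(1), 'mean',P.mean(0))
print('hub',plane(c,M,180+348/2.6,100+248/2.6,.104))
# depth-based: head top and lid
v,u=np.mgrid[100:320,180:480]; Q=np.array([pt(c,M,a,b,d[b,a]) for a,b in zip(u.ravel(),v.ravel())])
for lo,hi in [(.1015,.11),(.095,.12),(.058,.07)]:
    s=Q[(Q[:,2]>lo)&(Q[:,2]<hi)&(abs(Q[:,0]-.505)<.07)&(abs(Q[:,1]+.213)<.06)]
    print(lo,len(s),s.mean(0).round(4),((s.min(0)+s.max(0))/2).round(4),np.ptp(s,axis=0).round(4),np.median(s[:,2]).round(4))
    if lo>.09 and len(s):
        (cc,r)=cv2.minEnclosingCircle(s[:,:2].astype(np.float32)); print(np.round(cc,4),round(r,4))
E
```

```text
lobes [[ 0.5227 -0.2122]
 [ 0.4912 -0.1972]
 [ 0.4939 -0.2331]] circ [ 0.5023 -0.2144] r [0.0205 0.0205 0.0205] ang [   6.3  122.8 -114.4] mean [ 0.50261037 -0.21414786]
hub [ 0.5010706  -0.21327504  0.104     ]
0.1015 1445 [ 0.5024 -0.2152  0.104 ] [ 0.5072 -0.2166  0.1045] [0.0451 0.049  0.006 ] 0.1044
[ 0.5023 -0.2165] 0.0277
0.095 2031 [ 0.5024 -0.214   0.1027] [ 0.5072 -0.2169  0.1013] [0.0492 0.0537 0.0124] 0.103
[ 0.5021 -0.2163] 0.0298
0.058 6232 [ 0.5024 -0.2091  0.065 ] [ 0.5018 -0.2156  0.0641] [0.0938 0.0927 0.0118] 0.0651
```

Call:
step_arm(steps=[[[-1,-0.006,-0.012,0.06,0,0,0],[-1,-0.006,-0.012,0.12,0,0,0],[-1,-0.006,-0.012,0.17,0,0,0],[-1,-0.006,-0.012,0.21,0,0,0],[-1,-0.006,-0.012,0.21,0,0,0]]])

```text
clock: 1.32
tcp_pos: [0.5009, -0.2138, 0.1108]
tool_rot: [-0.003, 0.706, 0.708, -0.0]
force: [0.6, -0.5, -0.0]
grip_width: 0.0002
grip_force: 0.0
```

Call:
step_arm(steps=[[[-1,0,0,0.008,0,0,0],[-1,0,0,0.016,0,0,0],[-1,0,0,0.024,0,0,0],[-1,0,0,0.03,0,0,0],[-1,0,0,0.036,0,0,0]]])

```text
clock: 1.73
tcp_pos: [0.503, -0.2163, 0.0977]
tool_rot: [0.002, 0.707, 0.707, 0.0]
force: [-0.1, 1.7, 8.9]
grip_width: 0.0007
grip_force: 4.5
```

Call:
step_arm(steps=[[[-1,0,0,0.004,0,0,0],[-1,0,0,0.007,0,0,0],[-1,0,0,0.007,0,0,0]]])

```text
clock: 1.98
tcp_pos: [0.503, -0.2163, 0.094]
tool_rot: [0.002, 0.707, 0.707, 0.0]
force: [-0.2, 3.0, 9.9]
grip_width: 0.0004
grip_force: 4.8
```

Call:
step_arm(steps=[[[-1,0,0,-0.04,0,0,0],[-1,0,0,-0.12,0,0,0],[-1,0,0,-0.2,0,0,0],[-1,0,0,-0.25,0,0,0],[-1,0,0,-0.25,0,0,0]]])

```text
clock: 2.4
tcp_pos: [0.5038, -0.217, 0.2237]
tool_rot: [0.006, 0.707, 0.707, 0.001]
force: [0.6, 0.4, -0.0]
grip_width: 0.0001
grip_force: 0.0
```

```bash
python3 - <<'E'
from h import *
c,M=cam('wrist'); p,d=get_image('wrist'); np.savez('w2.npz',M=M,d=d)
print(read_state()['tcp_pos'],read_state()['tool_rot'])
v,u=np.mgrid[120:320,220:420]; Q=np.array([pt(c,M,a,b,d[b,a]) for a,b in zip(u.ravel(),v.ravel())])
k=(abs(Q[:,0]-.502)<.04)&(abs(Q[:,1]+.215)<.04); Q=Q[k]
print('lid',np.median(Q[(Q[:,2]>.055)&(Q[:,2]<.069),2]))
s=Q[(Q[:,2]>.08)&(Q[:,2]<.12)]; print('top z',np.median(s[:,2]),s[:,2].max(),len(s),s.mean(0))
print(cv2.minEnclosingCircle(s[:,:2].astype(np.float32)))
p2=p[100:320,180:480]; cv2.imwrite('pics/crop3.png',cv2.resize(cv2.cvtColor(p2,cv2.COLOR_RGB2BGR),None,fx=2.6,fy=2.6,interpolation=cv2.INTER_CUBIC))
E
```

```text
[ 0.5029679  -0.21648923  0.22044895] [3.26616949e-03 7.07024764e-01 7.07181025e-01 5.59198436e-04]
lid 0.06526232863041015
top z 0.09444895759608496 0.09889786270738593 1999 [ 0.50242436 -0.21368622  0.09394708]
((0.5019269585609436, -0.2158847153186798), 0.02954542264342308)
```

View pics/crop3.png

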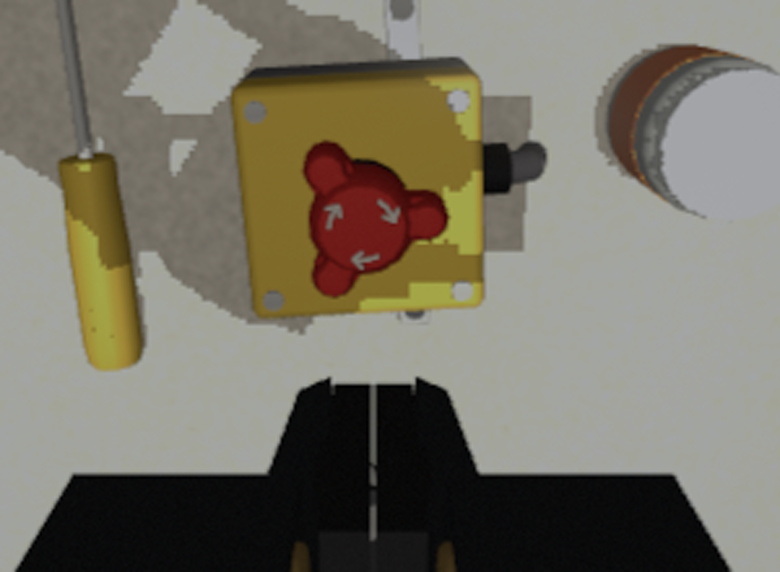

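The head is latched: its top now sits at about 0.0945. The crop shows the head at (360,215) with a lobe at (425,214), pointing along world +x. I'll measure the closed fingertip's thickness from the saved depth.

```bash
python3 - <<'E'
from h import *
z=np.load('w2.npz'); d=z['d']; c=camera_info('wrist'); T=np.array(c['tool_from_camera'])
v,u=np.mgrid[240:330,240:410]; Q=np.array([pt(c,T,a,b,d[b,a]) for a,b in zip(u.ravel(),v.ravel()) if d[b,a]>0])
for lo in range(-60,4,4):
    s=Q[(Q[:,2]*1000>lo)&(Q[:,2]*1000<lo+4)&(abs(Q[:,0])<.03)&(abs(Q[:,1])<.04)]
    if len(s): print(lo,len(s),'y',(s[:,1].min()*1e3).round(1),(s[:,1].max()*1e3).round(1),'x',(np.percentile(s[:,0],[10,90])*1e3).round(1))
E
```

```text
-60 7 y -7.2 8.7 x [10.2 11.3]
-56 49 y -7.7 9.1 x [ 9.3 10.9]
-52 103 y -8.8 10.1 x [ 6.6 11. ]
-48 941 y -8.9 10.3 x [2.1 9.6]
-44 347 y -9.7 11.0 x [ 8.6 10.7]
-40 299 y -10.0 11.4 x [ 8.6 10.7]
-36 320 y -15.5 16.5 x [ 8.7 10.8]
-32 379 y -15.2 17.0 x [ 8.7 10.7]
-28 403 y -15.3 16.3 x [ 8.4 10.7]
-24 426 y -14.9 15.9 x [ 1.1 10.8]
-20 351 y -14.1 15.4 x [ 8.3 10.8]
-16 263 y -13.6 15.2 x [ 8.7 10.7]
-12 253 y -13.4 14.7 x [ 8.7 10.7]
-8 210 y -12.3 14.7 x [ 8.7 10.7]
-4 112 y -9.7 12.5 x [ 8.6 10.4]
```

Call:
step_arm(steps=[[[-1,0.051,0.062,0.04,0,0,0],[-1,0.051,0.062,0.11,0,0,0],[-1,0.051,0.062,0.18,0,0,0],[-1,0.051,0.062,0.24,0,0,0],[-1,0.051,0.062,0.24,0,0,0]]])

```text
clock: 2.87
tcp_pos: [0.5301, -0.1886, 0.0909]
tool_rot: [-0.006, 0.707, 0.707, -0.001]
force: [-0.7, 0.3, -0.7]
grip_width: 0.0008
grip_force: 0.0
```

Call:
step_arm(steps=[[[-1,0,0,0.02,0,0,0],[-1,0,0,0.04,0,0,0],[-1,0,0,0.042,0,0,0],[-1,0,0,0.042,0,0,0]]])

```text
clock: 3.2
tcp_pos: [0.5332, -0.1907, 0.0767]
tool_rot: [0.0, 0.707, 0.707, 0.0]
force: [0.7, -0.1, -1.0]
grip_width: 0.0004
grip_force: 0.0
```

Call:
step_arm(steps=[[[-1,-0.012,0.004,0,0,0,0],[-1,-0.02,0.008,0,0,0,0.078],[-1,-0.029,0.011,0,0,0,0.156],[-1,-0.038,0.013,0,0,0,0.233],[-1,-0.038,0.013,0,0,0,0.233]]])

```text
clock: 3.62
tcp_pos: [0.5402, -0.2105, 0.0773]
tool_rot: [0.001, 0.825, 0.565, 0.001]
force: [-0.5, 1.5, -1.7]
grip_width: 0.0005
grip_force: 0.9
```

Call:
step_arm(steps=[[[-1,-0.009,0.004,0,0,0,0.078],[-1,-0.015,0.006,0,0,0,0.133],[-1,-0.021,0.008,0,0,0,0.189],[-1,-0.021,0.008,0,0,0,0.189],[-1,-0.021,0.008,0,0,0,0.189]]])

```text
clock: 4.03
tcp_pos: [0.5401, -0.2208, 0.077]
tool_rot: [0.001, 0.898, 0.441, 0.001]
force: [2.7, 2.5, 2.9]
grip_width: 0.0006
grip_force: 2.0
```

```bash
python3 - <<'E'
from h import *
s=read_state(); print(s['tcp_pos'],s['force'],s['ft_torque'])
c,M=cam('wrist'); p,d=get_image('wrist'); save('wrist4.png',p)
v,u=np.mgrid[60:398:2,150:500:2]; Q=np.array([pt(c,M,a,b,d[b,a]) for a,b in zip(u.ravel(),v.ravel())])
rr=p[v,u].reshape(-1,3).astype(int); k=(rr[:,0]>80)&(rr[:,1]<60)&(np.hypot(Q[:,0]-.502,Q[:,1]+.215)<.04)
if k.sum(): print(k.sum(),np.percentile(Q[k,2],[50,90,99]))
E
```

```text
[ 0.54008565 -0.22083741  0.07700733] [2.65756245 2.53929034 2.90885257] [ 0.40901402 -0.35483186 -0.04853566]
1 [0.09729401 0.09729401 0.09729401]
```

View pics/wrist4.png

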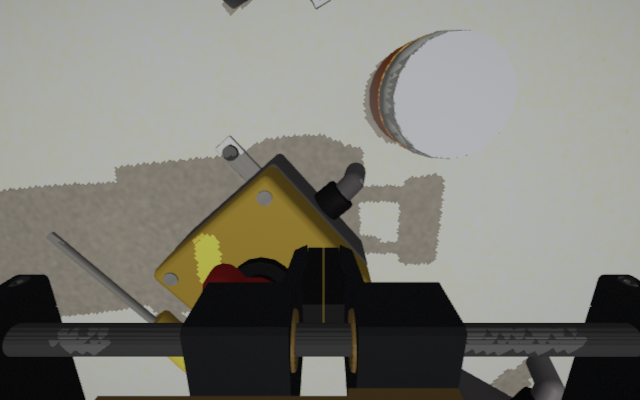

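The wrist picture shows the closed fingers beside the head. The head itself is mostly hidden at about (230,270), so I'll check its height from the fixed cameras.

```bash
cat > chk.py <<'E'
from h import *
for n in ['scene','side']:
    c,M=cam(n); p,d=get_image(n); h=cv2.cvtColor(p,cv2.COLOR_RGB2HSV)
    m=cv2.inRange(h,(0,170,50),(6,255,255))|cv2.inRange(h,(175,170,50),(180,255,255))
    v,u=np.where((m>0)&(d>0)); Q=np.array([pt(c,M,a,b,d[b,a]) for a,b in zip(u,v)])
    k=np.hypot(Q[:,0]-.502,Q[:,1]+.215)<.045
    if k.sum(): print(n,k.sum(),'z pct',np.percentile(Q[k,2],[5,50,80,95]).round(4))
E
python3 chk.py
```

```text
scene 83 z pct [0.0856 0.0992 0.1039 0.1059]
side 280 z pct [0.0866 0.0974 0.1007 0.1019]
```

Call:
step_arm(steps=[[[-1,0.012,0.006,0,0,0,0],[-1,0.03,0.03,0,0,0,0],[-1,0.04,0.06,0,0,0,0],[-1,0.04,0.06,-0.08,0,0,0],[-1,0.04,0.06,-0.16,0,0,0]]])

```text
clock: 4.6
tcp_pos: [0.5747, -0.223, 0.1542]
tool_rot: [-0.003, 0.898, 0.439, -0.002]
force: [1.2, -0.1, -0.2]
grip_width: 0.0
grip_force: 0.0
```

Call:
step_arm(steps=[[[-1,0.0,-0.06,-0.08,0,0,-0.08],[-1,0.0,-0.06,-0.14,0,0,-0.16],[-1,0.0,-0.06,-0.14,0,0,-0.24],[-1,0.0,-0.06,-0.14,0,0,-0.32],[-1,0,-0.06,-0.14,0,0,-0.4]]])

```text
clock: 5.02
tcp_pos: [0.5517, -0.205, 0.2265]
tool_rot: [0.0, 0.718, 0.696, -0.0]
force: [0.5, 0.3, -0.7]
grip_width: 0.0
grip_force: 0.0
```

```bash
python3 chk.py; python3 - <<'E'
from h import *
c,M=cam('wrist'); p,d=get_image('wrist'); s=read_state(); print(s['tcp_pos'],s['tool_rot'],s['clock'])
save('wrist5.png',p)
h=cv2.cvtColor(p,cv2.COLOR_RGB2HSV); m=cv2.inRange(h,(0,170,50),(6,255,255))|cv2.inRange(h,(175,170,50),(180,255,255))
v,u=np.where((m>0)&(d>0)); Q=np.array([pt(c,M,a,b,d[b,a]) for a,b in zip(u,v)])
k=np.hypot(Q[:,0]-.502,Q[:,1]+.215)<.045
print(k.sum(),np.percentile(Q[k,2],[50,80,95]))
E
```

```text
scene 99 z pct [0.0816 0.0977 0.104  0.1065]
side 265 z pct [0.0871 0.0975 0.1006 0.1017]
[ 0.55171681 -0.20499423  0.22587786] [-3.15986655e-04  7.21170997e-01  6.92756897e-01 -4.18332483e-04] 5.1667
1779 [0.1024977  0.10485726 0.10566498]
```

View pics/wrist5.png

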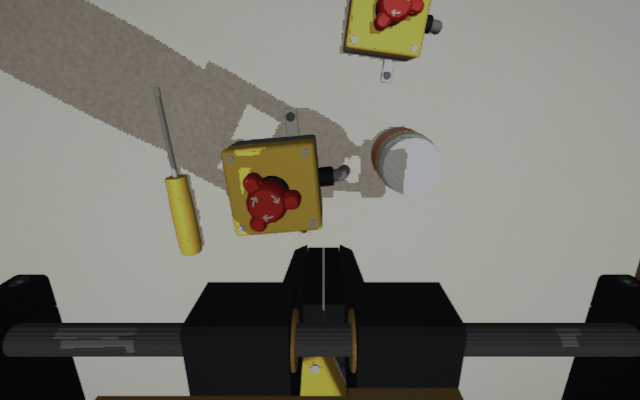

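The stop is back out: its top is at 0.104 again, the head at (267,203) has turned back, and tin and screwdriver haven't moved. Now I'll go to the green button.

Call:
step_arm(steps=[[[-1,0.07,-0.02,0,0,0,-0.025],[-1,0.15,-0.04,0,0,0,-0.025],[-1,0.23,-0.06,0,0,0,-0.025],[-1,0.31,-0.08,0,0,0,-0.025],[-1,0.39,-0.11,0,0,0,-0.025]]])

```text
clock: 5.58
tcp_pos: [0.504, -0.0074, 0.226]
tool_rot: [-0.0, 0.708, 0.706, -0.0]
force: [0.9, -0.4, -0.2]
grip_width: 0.0002
grip_force: 0.0
```

Call:
step_arm(steps=[[[-1,0.08,-0.02,0,0,0,0],[-1,0.16,-0.04,0,0,0,0],[-1,0.24,-0.06,0,0,0,0],[-1,0.32,-0.08,0,0,0,0],[-1,0.4,-0.1,0,0,0,0]]])

```text
clock: 6.0
tcp_pos: [0.4534, 0.1926, 0.2262]
tool_rot: [0.0, 0.708, 0.706, -0.0]
force: [0.7, 0.2, -0.4]
grip_width: 0.0003
grip_force: 0.0
```

Call:
step_arm(steps=[[[-1,0.05,0,0,0,0,0],[-1,0.05,0,0,0,0,0],[-1,0.05,0,0,0,0,0]]])

```text
clock: 6.25
tcp_pos: [0.454, 0.2167, 0.2259]
tool_rot: [0.0, 0.707, 0.707, -0.0]
force: [-0.4, -1.2, -1.0]
grip_width: 0.0005
grip_force: 0.0
```

```bash
python3 - <<'E'
from h import *
c,M=cam('wrist'); p,d=get_image('wrist'); s=read_state(); print(s['tcp_pos'],s['tool_rot'],s['clock'])
save('wrist6.png',p)
h=cv2.cvtColor(p,cv2.COLOR_RGB2HSV); m=cv2.inRange(h,(50,100,40),(85,255,255))
n,l,st,ce=cv2.connectedComponentsWithStats(m)
for i in range(1,n):
    if st[i,4]<80: continue
    v,u=np.where((l==i)&(d>0)); Q=np.array([pt(c,M,a,b,d[b,a]) for a,b in zip(u,v)])
    z=np.median(Q[:,2]); print(ce[i],st[i],'z',z,'mean',Q.mean(0),'plane',plane(c,M,*ce[i],z))
E
```

```text
[0.45421792 0.2157492  0.22595263] [ 6.45548905e-05  7.07132624e-01  7.07080817e-01 -4.08387385e-04] 6.3
[308.64071038 175.34699454] [294 160  30  31 732] z 0.09453407201119102 mean [0.44183418 0.22790455 0.09430016] plane [0.44182782 0.22799976 0.09453407]
```

View pics/wrist6.png

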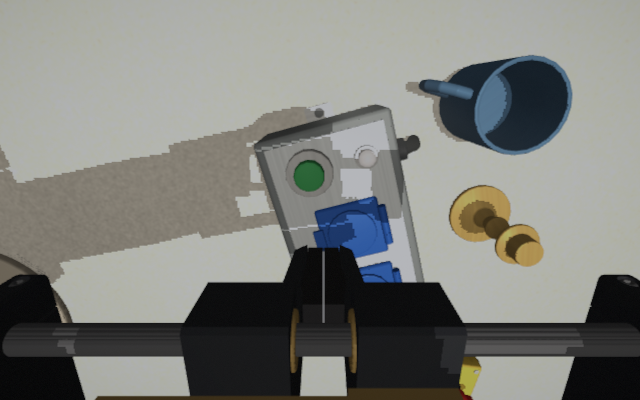

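The green button is at (309,175), which is (0.442, 0.228, 0.0945), in its steel ring. The mug and candlestick are clear to the right. I'll check the ring height from a new depth image.

```bash
python3 - <<'E'
from h import *
c,M=cam('wrist'); p,d=get_image('wrist')
v,u=np.mgrid[130:225,260:360]; Q=np.array([pt(c,M,a,b,d[b,a]) for a,b in zip(u.ravel(),v.ravel()) if d[b,a]>0])
r=np.hypot(Q[:,0]-.442,Q[:,1]-.228)*1e3
for lo in range(0,34,2):
    s=Q[(r>=lo)&(r<lo+2),2]; print(lo,len(s),np.percentile(s,[10,50,90]).round(4))
E
```

```text
0 15 [0.094  0.0952 0.0958]
2 49 [0.0939 0.0947 0.0955]
4 82 [0.0939 0.0948 0.0958]
6 110 [0.0939 0.0948 0.0955]
8 144 [0.0938 0.0946 0.0954]
10 202 [0.0923 0.0943 0.0954]
12 237 [0.0845 0.0924 0.095 ]
14 165 [0.084  0.0849 0.093 ]
16 218 [0.0837 0.0848 0.0858]
18 331 [0.083  0.0845 0.0854]
20 345 [0.0724 0.0832 0.0851]
22 241 [0.0719 0.073  0.0838]
24 258 [0.0718 0.0727 0.0737]
26 370 [0.0717 0.0727 0.0738]
28 408 [0.0715 0.0726 0.0736]
30 440 [0.0712 0.0725 0.0737]
32 467 [0.0711 0.0725 0.0735]
```

Call:
step_arm(steps=[[[-1,0.024,-0.024,0.06,0,0,0],[-1,0.024,-0.024,0.12,0,0,0],[-1,0.024,-0.024,0.18,0,0,0],[-1,0.024,-0.024,0.24,0,0,0],[-1,0.024,-0.024,0.24,0,0,0]]])

```text
clock: 6.77
tcp_pos: [0.44, 0.226, 0.1017]
tool_rot: [-0.002, 0.708, 0.707, -0.004]
force: [-1.3, -0.3, -0.9]
grip_width: 0.0007
grip_force: 0.0
```

Call:
step_arm(steps=[[[-1,0,0,0.01,0,0,0],[-1,0,0,0.02,0,0,0],[-1,0,0,0.028,0,0,0],[-1,0,0,0.034,0,0,0],[-1,0,0,0.034,0,0,0]]])

```text
clock: 7.18
tcp_pos: [0.4431, 0.2278, 0.09]
tool_rot: [0.001, 0.707, 0.708, 0.001]
force: [1.5, -2.4, 3.8]
grip_width: 0.0002
grip_force: 1.8
```

Pushing on down to a hard stop.

Call:
step_arm(steps=[[[-1,0,0,0.003,0,0,0],[-1,0,0,0.006,0,0,0],[-1,0,0,0.006,0,0,0],[-1,0,0,0.006,0,0,0]]])

```text
clock: 7.52
tcp_pos: [0.4432, 0.2278, 0.0878]
tool_rot: [0.001, 0.707, 0.708, 0.001]
force: [-1.0, -4.9, 13.7]
grip_width: 0.0003
grip_force: 7.1
```

Call:
step_arm(steps=[[[-1,0,0,-0.03,0,0,0],[-1,0,0,-0.1,0,0,0],[-1,0,0,-0.18,0,0,0],[-1,0,0,-0.24,0,0,0],[-1,0,0,-0.24,0,0,0]]])

```text
clock: 7.93
tcp_pos: [0.4439, 0.2287, 0.2118]
tool_rot: [0.002, 0.706, 0.708, 0.004]
force: [-0.2, -0.5, 0.8]
grip_width: 0.0002
grip_force: 0.0
```

Call:
step_arm(steps=[[[-1,0,0,0,0,0,0],[-1,0,0,0,0,0,0],[-1,0,0,0,0,0,0]]])

```text
clock: 8.18
tcp_pos: [0.4415, 0.2278, 0.2046]
tool_rot: [-0.001, 0.707, 0.708, -0.001]
force: [-0.1, -0.8, 0.8]
grip_width: -0.0001
grip_force: 0.0
```

```bash
python3 - <<'E'
from h import *
c,M=cam('wrist'); p,d=get_image('wrist'); h=cv2.cvtColor(p,cv2.COLOR_RGB2HSV); m=cv2.inRange(h,(50,100,40),(85,255,255))
v,u=np.where((m>0)&(d>0)); print('green z',np.median([pt(c,M,a,b,d[b,a])[2] for a,b in zip(u,v)]), p[v,u].mean(0))
print(read_state()['force'])
p,d=get_image('scene'); save('scene7.png',p)
E
python3 chk.py
```

```text
green z 0.09453014696065931 [39.03308824 92.48529412 49.90808824]
[0.57461603 0.77561467 0.10417944]
scene 103 z pct [0.0772 0.0983 0.1027 0.1077]
side 270 z pct [0.0884 0.0978 0.1006 0.1018]
```

View pics/scene7.png

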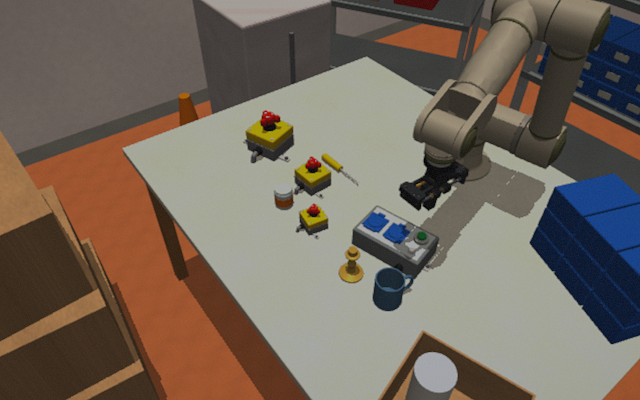

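The scene picture shows both buttons out again, (313,163) and (421,237), the loose things where they stood, and the gripper clear of everything.

```bash
python3 -c "
from plant import *
print(hand_in())"
```

```text
the job is handed in; nothing more can be done
None
```

The job is handed in: the emergency stop latched and sprang back out after its lobe was turned clockwise, the green start button was pressed to its stop and came back up, and the mug, candlestick, tin and screwdriver were not moved.

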